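Lids from the pile back on the bakery canisters

ROBOT

A 6-joint arm with a two-finger parallel gripper is mounted at the origin on the work surface. World frame = base frame: x ahead of the robot, y to its left, z up, the work surface at z = 0. Lengths are in m, angles in degrees, forces in N, time in s.
With the tool pointing down it reaches from about 0.3 to 0.75 m from the base axis. Payload 8.5 kg.
Tool frame: the origin (TCP) lies at the very end of the fingers, on their centre line; the grasp point (between the pads) lies 19 mm behind it; z points along the fingers, y is the line along which they close (so a half turn about z gives the same grasp; the last joint's range is limited). The gripper opens to 85 mm and grips with 20 to 120 N. Pads are 22 mm wide; open, the fingers measure 114 mm over their backs; the gripper's body (76 mm by 85 mm) begins 54 mm behind the grasp point. The pads swing forward as they close: fully open they stand 13 mm farther back than shut.
Start: joints at [-89.57, 21.807, 74.336, -0, 83.858, -12.336], TCP at [0.122, -0.536, 0.231] pointing down, gripper open.
Joint ranges: [-178.18, 178.18], [-50.72, 133.34], [12.68, 142.11], [-81.47, 261.47], [9.98, 163.14], [-165.26, 165.26]. Speed limits (degrees/s): [136.94, 136.94, 180, 180, 180, 180].

INTERFACE

Orientations are given as a 3x3 rotation matrix whose columns are the frame's x, y, z axes.
In Python, from rig import env, imaging gives the robot as it stands. The module is installed in compiled form; this text tells all that it offers.
- The arm moves only by the tool arm_command, never from a script. Its arguments are lists of equal length, an entry for each row: "turn": the turn, a rotation vector about the tool's x, y, z in units of 5 degrees (1.0 is 5 degrees), a list of three; "xyz": the shift along the tool's x, y, z in units of 50 mm (1.0 is 50 mm), a list of three; "claw": the finger opening in mm, from 0 to 85.4. A call has 1 to 12 rows; each row shifts and turns the commanded pose from where the row before left it, along the tool's axes as they then stand; what a row does not reach is not made up. A row lasts 1/10 s, in which the tool goes at most 50 mm and 8.59 degrees, less where a joint would pass 70% of its speed; a pose out of reach is approached as far as the arm can. A call is refused whole if a number of a shift passes 1 or a number of a turn 1, either way. A call with a gripper value outside its range is refused whole. The fingers move at their own pace and stop on an object; "squeeze" is the grip in N (left out, the last holds). Time passes only in rows, so rows that do not move let the fingers close. It gives the time, the measured TCP pose, the force, the opening and the grip force at its end, in the units of the state.
- env.observe(): the state, without advancing time (a new reading comes with each control period).
- imaging.get_image(name): name is "scene" or "top"; returns (picture, depth): 384x512x3 uint8, blue, green, red; 384x512 float32, m along the optical axis (not along the pixel's ray), 0 where there is no reading.
- imaging.camera_info(name): a dict with "camera_matrix" (3x3 intrinsics, pixels), "rvec" (rotation vector, rad) and "tvec" (3), from world to camera coordinates, as OpenCV has them. Camera axes: x right, y down, z forward; pixel columns grow to the right and rows downward; lengths in m; the calibration is good to about 2 mm. A picture is of the moment at which its call begins. camera_info takes no time and is no camera call.
- env.close_job(): hands the job in; it is judged then, once.
The state is a dict: "time_s": time; "q": joint angles; "qvel": joint speeds; "joint_efforts": joint torques, N m; "position": TCP position; "tool_rot": TCP orientation; "ft_force": force on the tool from outside, world axes, zero at the start; "wrist_torque": the same for the moment, N m; "grip_width": finger opening in m; "gripper_force": force on a finger pad.
Only numpy, scipy, OpenCV 4.12 (cv2) and the standard library are available. Lean on these libraries where they do the work, as an engineer would, in place of code of your own. Each camera call takes 0.05 s, during which the arm holds its last target. There are 200 camera calls.

TASK

The four washed ingredient canisters stand open on the baker's bench, with their lids in one pile. Take the pile apart and close every canister with its own lid, the one of the same colour and size, each sitting level and fully home on its rim and let go. Do not topple the pile or tip a lid over, leave the canisters standing where they are, and do not disturb the scale or the dough scraper.

Things in the scene. Friction and masses are not known exactly. Their poses are not given: they have to be found in the camera images.
- canister_blue: Open empty round blue enamelled canister, loose, upright, 124 mm across, 112 mm high to the rim. Its top 30 mm is a neck tapering from 114 mm across at the shoulder to 106 at the rim; walls 3 mm. Origin: centre of the underside, z up. Its lid goes over the neck; fully home, the lid's top panel rests on the rim and the lid's origin is 85 mm above the canister's.
- canister_cream: Open empty round cream enamelled canister, loose, upright, 104 mm across, 100 mm high to the rim. Its top 30 mm is a neck tapering from 94 mm across at the shoulder to 86 at the rim; walls 3 mm. Origin: centre of the underside, z up. Its lid goes over the neck; fully home, the lid's top panel rests on the rim and the lid's origin is 73 mm above the canister's.
- canister_red: Open empty round red enamelled canister, loose, upright, 84 mm across, 90 mm high to the rim. Its top 30 mm is a neck tapering from 74 mm across at the shoulder to 66 at the rim; walls 3 mm. Origin: centre of the underside, z up. Its lid goes over the neck; fully home, the lid's top panel rests on the rim and the lid's origin is 63 mm above the canister's.
- canister_green: Open empty round green enamelled canister, loose, upright, 64 mm across, 80 mm high to the rim. Its top 30 mm is a neck tapering from 54 mm across at the shoulder to 46 at the rim; walls 3 mm. Origin: centre of the underside, z up. Its lid goes over the neck; fully home, the lid's top panel rests on the rim and the lid's origin is 53 mm above the canister's.
- lid_blue: Blue drop-over lid: round cap 124 mm across, 30 mm deep, open below (inside 118 across, 27 deep, walls 3), with an upright black cylindrical knob on its middle, 24 mm across, 24 tall, to grip from above. Origin: centre of the underside (skirt edge); flat top at 30 mm, knob's top at 54 mm; z up. Bottom of the pile, on the bench.
- lid_cream: Cream drop-over lid: round cap 104 mm across, 30 mm deep, open below (inside 98 across, 27 deep, walls 3), with an upright black cylindrical knob on its middle, 24 mm across, 24 tall, to grip from above. Origin: centre of the underside (skirt edge); flat top at 30 mm, knob's top at 54 mm; z up. Starts on top of lid_blue, over its knob.
- lid_red: Red drop-over lid: round cap 84 mm across, 30 mm deep, open below (inside 78 across, 27 deep, walls 3), with an upright black cylindrical knob on its middle, 24 mm across, 24 tall, to grip from above. Origin: centre of the underside (skirt edge); flat top at 30 mm, knob's top at 54 mm; z up. Starts on top of lid_cream, over its knob.
- lid_green: Green drop-over lid: round cap 64 mm across, 30 mm deep, open below (inside 58 across, 27 deep, walls 3), with an upright black cylindrical knob on its middle, 24 mm across, 24 tall, to grip from above. Origin: centre of the underside (skirt edge); flat top at 30 mm, knob's top at 54 mm; z up. Starts on top of lid_red, over its knob. Top of the pile.
- scale: Bystander: flat white digital bench scale with a steel pan, 150 x 200 x 30 mm. Origin: centre of the underside.
- scraper: Bystander: dough scraper lying flat, steel blade 75 x 115 mm and red bar handle 28 x 120 x 20 mm along its edge. Origin: underside, about the middle.
Things that resemble listed ones, but are neither listed nor needed, are in the scene too. Leave any turquoise look-alike of the lid_blue alone. What is shaped like the lid_red but yellow is not meant.

How it is judged (in metres and radians):
At the end, for the whole second after the job is handed in: Every lid is on the canister of its own colour: centred within 8 mm, its height within 4 mm of fully home, level on the canister within 0.08 rad; lids and canisters upright, released and at rest; no canister is more than 40 mm, and neither scale nor scraper more than 30 mm, from where it started (horizontal distance between lid_blue and canister_blue below 0.008 m and z of lid_blue in the frame of canister_blue between 0.081 and 0.089 m and angle between the z axis of lid_blue and the z axis of canister_blue, either way round below 0.08 rad and angle between each of lid_blue, lid_cream, lid_red, lid_green's own z axis and vertical below 0.12 rad and angle between each of canister_blue, canister_cream, canister_red, canister_green's own z axis and vertical below 0.06 rad and height (world z) of each of canister_blue, canister_cream, canister_red, canister_green below 0.01 m and distance of each of canister_blue, canister_cream, canister_red, canister_green from where it was at the start of the episode below 0.04 m and linear speed of each of lid_blue, canister_blue, lid_cream, canister_cream, lid_red, canister_red, lid_green, canister_green below 0.02 m/s and horizontal distance between lid_cream and canister_cream below 0.008 m and z of lid_cream in the frame of canister_cream between 0.069 and 0.077 m and angle between the z axis of lid_cream and the z axis of canister_cream, either way round below 0.08 rad and horizontal distance between lid_red and canister_red below 0.008 m and z of lid_red in the frame of canister_red between 0.059 and 0.067 m and angle between the z axis of lid_red and the z axis of canister_red, either way round below 0.08 rad and horizontal distance between lid_green and canister_green below 0.008 m and z of lid_green in the frame of canister_green between 0.049 and 0.057 m and angle between the z axis of lid_green and the z axis of canister_green, either way round below 0.08 rad and distance of each of scale, scraper from where it was at the start of the episode below 0.03 m); the robot touches nothing.
It fails at once if a canister is pushed more than 40 mm from its place or lifted (distance of any of canister_blue, canister_cream, canister_red, canister_green from where it was at the start of the episode above 0.04 m).
It fails at once if the scale or the scraper is moved more than 30 mm (distance of any of scale, scraper from where it was at the start of the episode above 0.03 m).
It fails at once if a lid is tipped over (more than 40 degrees) (angle between any of lid_blue, lid_cream, lid_red, lid_green's own z axis and vertical above 0.7 rad).
It also fails if it takes over 115 s, if anything falls off the work surface, if the arm or the gripper's body presses on something with over 40 N, if the wrist force passes 120 N, or if a joint passes its speed limit or range.

## Working session

There is one attempt and no reset: what is moved stays moved. The work goes in short steps, Python scripts to look and compute and a tool call to move; the robot and the scene stay as the last step left them, time stands still between calls to the robot, and variables do not carry over. Pictures are saved under pics/ and viewed, at most 14 in all, crops included, and the job is handed in when it is done.

Besides the shell and the picture viewer there is one more tool, called after "Emit:" by a JSON object that holds its "method" and its "body". arm_command: Moves the arm, as the interface text tells. Its arguments: {"type":"object","properties":{"turn":{"type":"array"},"xyz":{"type":"array"},"claw":{"type":"array"},"squeeze":{"type":"number"}},"required":["turn","xyz","claw"]}

```bash
mkdir -p pics; cat > h.py <<'E'
from rig import env, imaging
import numpy as np, cv2
def cam(n):
    c=imaging.camera_info(n); K=np.array(c["camera_matrix"],float); R=cv2.Rodrigues(np.array(c["rvec"],float))[0]; t=np.array(c["tvec"],float).ravel()
    return K,R,t
def cloud(n,d):
    K,R,t=cam(n); v,u=np.mgrid[:d.shape[0],:d.shape[1]]
    p=np.stack([(u-K[0,2])/K[0,0]*d,(v-K[1,2])/K[1,1]*d,d],-1)
    return (p-t)@R
def ray(n,uv,z):
    K,R,t=cam(n); r=np.array([(uv[0]-K[0,2])/K[0,0],(uv[1]-K[1,2])/K[1,1],1])@R; o=-R.T@t
    return o+r*(z-o[2])/r[2]
E
python3 - <<'E'
from h import *
for n in("scene","top"):
    im,d=imaging.get_image(n); cv2.imwrite(f"pics/{n}0.png",im); np.save(f"pics/{n}0.npy",d)
    K,R,t=cam(n); print(n,K[0,0],-R.T@t)
s=env.observe(); print(s["time_s"],s["position"],np.round(s["tool_rot"],3),s["grip_width"])
E
```

```text
scene 421.1958543826314 [1.3485392  0.19758072 0.81877923]
top 451.68707416928373 [0.38739424 0.04819363 1.41584194]
0.1 [ 0.12151625 -0.53612201  0.23075985] [[ 0.975  0.221 -0.   ]
 [ 0.221 -0.975  0.001]
 [ 0.    -0.001 -1.   ]] 0.08538943365926978
```

View pics/scene0.png

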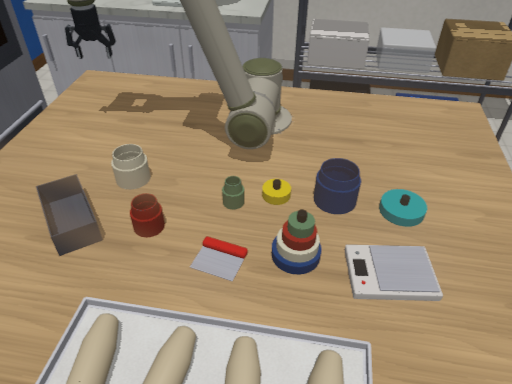

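View pics/top0.png

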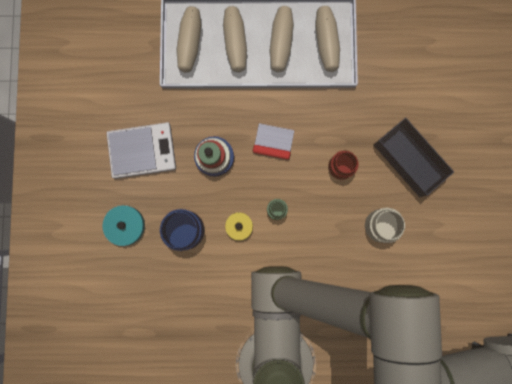

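The scene view shows the pile (blue/cream/red/green) at about (297,240). In the top view the pile is at (214,156), and the canisters are blue (182,230), green (277,210), red (343,165) and cream (386,226). The scraper is at (273,142) and the scale at (141,150). The yellow (239,227) and turquoise (123,226) items are decoys.

```bash
cat >> h.py <<'E'
def fit(p):
    A=np.c_[2*p[:,:2],np.ones(len(p))]; w=np.ones(len(p),bool)
    for _ in range(4):
        s=np.linalg.lstsq(A[w],(p[w,:2]**2).sum(1),rcond=None)[0]; r=np.sqrt(s[2]+s[:2]@s[:2])
        e=abs(np.hypot(*(p[:,:2]-s[:2]).T)-r); w=e<max(2*np.median(e),.0015)
    return s[:2],r
CAN=dict(blue=(182,230,.112,.053),cream=(386,226,.100,.043),red=(343,165,.090,.033),green=(277,210,.080,.023))
def rims(D):
    for k,(u,v,h,R) in CAN.items():
        c0=ray("top",(u,v),h)
        for n,d in D.items():
            P=cloud(n,d); m=(np.hypot(P[...,0]-c0[0],P[...,1]-c0[1])<R+.025)&(abs(P[...,2]-h)<.004)&(d>0)
            p=P[m]
            if len(p)<12: print(k,n,len(p));continue
            c,r=fit(p); e=cv2.minEnclosingCircle(p[:,:2].astype(np.float32))
            print(k,n,len(p),"fit",c.round(4),r.round(4),"encl",np.round(e[0],4),round(e[1],4),"want",R,"z",np.median(p[:,2]).round(4))
E
python3 - <<'E'
from h import *
D={n:np.load(f"pics/{n}0.npy") for n in("scene","top")}
rims(D)
P=cloud("top",D["top"]); b=P[280:,:][D["top"][280:]>0]
c0=ray("top",(210,155),.08)
for n in D:
    P=cloud(n,D[n]); near=np.hypot(P[...,0]-c0[0],P[...,1]-c0[1])<.09
    q=P[near&(P[...,2]>.004)]; print(n,"zmax",q[:,2].max().round(4)); 
    print(np.histogram(q[:,2],bins=np.arange(0,.18,.006)))
    for z in (.03,.06,.09,.12,.144):
        p=q[abs(q[:,2]-z)<.003]
        if len(p)>5:
            e=cv2.minEnclosingCircle(p[:,:2].astype(np.float32)); print(n,z,len(p),np.round(e[0],4),round(e[1],4),fit(p))
E
```

```text
blue scene 180 fit [0.4087 0.2817] 0.0516 encl [0.409 0.283] 0.0567 want 0.053 z 0.1114
blue top 115 fit [0.4052 0.2813] 0.0515 encl [0.4055 0.2811] 0.0537 want 0.053 z 0.112
cream scene 120 fit [ 0.4208 -0.3301] 0.0414 encl [ 0.4219 -0.332 ] 0.0462 want 0.043 z 0.099
cream top 101 fit [ 0.4169 -0.3308] 0.0414 encl [ 0.4164 -0.3304] 0.0436 want 0.043 z 0.0997
red scene 120 fit [ 0.6073 -0.2094] 0.0319 encl [ 0.6068 -0.2092] 0.035 want 0.033 z 0.0892
red top 71 fit [ 0.6025 -0.2102] 0.0319 encl [ 0.6026 -0.2102] 0.0335 want 0.033 z 0.0901
green scene 71 fit [ 0.4715 -0.0049] 0.0217 encl [ 0.4721 -0.0047] 0.0246 want 0.023 z 0.0796
green top 50 fit [ 0.4671 -0.0057] 0.0222 encl [ 0.4671 -0.0058] 0.0235 want 0.023 z 0.0798
scene zmax 0.1476
(array([ 42,  78,  83,  66, 176, 288,  62,  79,  63, 141, 236,  55,  65,
        54, 137, 195,  43,  50,  51, 116, 228,  22,  18,  39,  33,   0,
         0,   0,   0]), array([0.   , 0.006, 0.012, 0.018, 0.024, 0.03 , 0.036, 0.042, 0.048,
       0.054, 0.06 , 0.066, 0.072, 0.078, 0.084, 0.09 , 0.096, 0.102,
       0.108, 0.114, 0.12 , 0.126, 0.132, 0
[... 818 characters left out ...]
036, 0.042, 0.048,
       0.054, 0.06 , 0.066, 0.072, 0.078, 0.084, 0.09 , 0.096, 0.102,
       0.108, 0.114, 0.12 , 0.126, 0.132, 0.138, 0.144, 0.15 , 0.156,
       0.162, 0.168, 0.174]))
top 0.03 198 [0.6344 0.1895] 0.062 (array([0.63463837, 0.19058847]), np.float64(0.05846660638579451))
top 0.06 179 [0.6322 0.1909] 0.0523 (array([0.63285221, 0.19254691]), np.float64(0.048192511990552606))
top 0.09 173 [0.6309 0.1923] 0.0421 (array([0.6307226, 0.1930653]), np.float64(0.03836926900149057))
top 0.12 226 [0.6279 0.1942] 0.032 (array([0.6277674, 0.1945101]), np.float64(0.025538407797241373))
top 0.144 45 [0.6278 0.1943] 0.0118 (array([0.62737857, 0.19440718]), np.float64(0.009439539101698006))
```

Emit:
{"method": "arm_command", "body": {"turn": [[0,0,0.9],[0,0,0.9],[0,0,0.76],[0,0,0],[0,0,0],[0,0,0],[0,0,0],[0,0,0],[0,0,0],[0,0,0],[0,0,0],[0,0,0]], "xyz": [[0,0,0],[0,0,0],[0,0,0],[0.5,-0.73,0],[0.5,-0.73,0],[0.5,-0.73,0],[0.5,-0.73,0],[0.5,-0.73,0],[0.5,-0.73,0],[0.5,-0.73,0],[0.5,-0.73,0],[0.5,-0.73,0]], "claw": [60,60,60,60,60,60,60,60,60,60,60,60], "squeeze": 30}}

```text
time_s: 1.3
position: [0.3473, -0.2063, 0.2313]
tool_rot: [[1.0, -0.001, -0.0], [-0.001, -1.0, 0.0], [-0.0, -0.0, -1.0]]
ft_force: [1.0, -0.3, 0.7]
grip_width: 0.0597
gripper_force: 0.0
```

Emit:
{"method": "arm_command", "body": {"turn": [[0,0,0],[0,0,0],[0,0,0],[0,0,0],[0,0,0],[0,0,0],[0,0,0],[0,0,0],[0,0,0],[0,0,0],[0,0,0],[0,0,0]], "xyz": [[0.5,-0.73,0],[0.5,-0.73,0],[0.5,-0.73,0],[0.5,-0.73,0],[0.5,-0.73,0],[0.5,-0.73,0],[0.5,-0.73,0],[0.5,-0.73,0],[0.5,-0.73,0],[0.5,-0.73,0],[0,0,0],[0,0,0]], "claw": [60,60,60,60,60,60,60,60,60,60,60,60]}}

```text
time_s: 2.5
position: [0.5968, 0.1574, 0.2304]
tool_rot: [[1.0, 0.001, -0.002], [0.001, -1.0, -0.0], [-0.002, 0.0, -1.0]]
ft_force: [-0.2, -0.6, 0.2]
grip_width: 0.0598
gripper_force: 0.0
```

Emit:
{"method": "arm_command", "body": {"turn": [[0,0,0],[0,0,0],[0,0,0],[0,0,0],[0,0,0],[0,0,0],[0,0,0],[0,0,0],[0,0,0],[0,0,0],[0,0,0]], "xyz": [[0.33,-0.375,0.3],[0.33,-0.375,0.3],[0,0,0.4],[0,0,0.4],[0,0,0.4],[0,0,0.2],[0,0,0.1],[0,0,0],[0,0,0],[0,0,0],[0,0,0]], "claw": [60,60,60,60,60,60,60,60,35,28,15], "squeeze": 30}}

```text
time_s: 3.6
position: [0.6303, 0.1943, 0.1273]
tool_rot: [[1.0, -0.001, 0.002], [-0.001, -1.0, 0.0], [0.002, -0.0, -1.0]]
ft_force: [-1.0, -0.8, 1.5]
grip_width: 0.0223
gripper_force: 29.3
```

Emit:
{"method": "arm_command", "body": {"turn": [[0,0,0],[0,0,0],[0,0,0],[0,0,0]], "xyz": [[0,0,0],[0,0,0],[0,0,0],[0,0,0]], "claw": [15,15,15,15]}}

```text
time_s: 4.0
position: [0.6303, 0.1944, 0.1273]
tool_rot: [[1.0, -0.001, 0.002], [-0.001, -1.0, 0.0], [0.002, -0.0, -1.0]]
ft_force: [-1.7, -0.7, 5.3]
grip_width: 0.0226
gripper_force: 29.4
```

Emit:
{"method": "arm_command", "body": {"turn": [[0,0,0],[0,0,0],[0,0,0],[0,0,0],[0,0,0],[0,0,0],[0,0,0]], "xyz": [[0,0,-0.1],[0,0,-0.3],[0,0,-0.4],[0,0,-0.4],[0,0,-0.4],[0,0,-0.2],[0,0,0]], "claw": [15,15,15,15,15,15,15]}}

```text
time_s: 4.7
position: [0.6303, 0.1944, 0.2175]
tool_rot: [[1.0, -0.001, 0.002], [-0.001, -1.0, 0.0], [0.002, -0.0, -1.0]]
ft_force: [0.1, 0.4, -0.5]
grip_width: 0.0226
gripper_force: 29.4
```

```bash
python3 - <<'E'
from h import *
s=env.observe(); T=s["position"]; print(T)
out=[]
for n in("scene","top"):
    im,d=imaging.get_image(n); out.append(im); P=cloud(n,d)
    hsv=cv2.cvtColor(im,cv2.COLOR_BGR2HSV)
    near=np.hypot(P[...,0]-T[0],P[...,1]-T[1])<.09
    g=near&(abs(hsv[...,0].astype(int)-70)<25)&(hsv[...,1]>40)&(P[...,2]>.13)
    q=P[g]; print(n,"green pts",len(q),np.percentile(q[:,2],[1,50,99]).round(4))
    zt=np.percentile(q[:,2],97); p=q[abs(q[:,2]-zt)<.004]; print(" top",len(p),fit(p),cv2.minEnclosingCircle(p[:,:2].astype(np.float32)))
    q=P[near&(P[...,2]>.02)]
    for z in (.03,.06,.09,.114):
        p=q[abs(q[:,2]-z)<.0035]
        if len(p)>5: print(n,z,len(p),np.round(cv2.minEnclosingCircle(p[:,:2].astype(np.float32))[0],4),fit(p))
cv2.imwrite("pics/a1.png",np.hstack([cv2.resize(out[0][130:290,220:400],None,fx=2,fy=2),cv2.resize(out[1][90:250,130:310],None,fx=2,fy=2)]))
E
```

```text
[0.63032021 0.19440263 0.21746203]
scene green pts 427 [0.1836 0.2095 0.2134]
 top 228 (array([0.63368176, 0.19480431]), np.float64(0.024760407694583684)) ((0.6330056190490723, 0.19468094408512115), 0.03144025430083275)
scene 0.03 387 [0.6385 0.1901] (array([0.63787952, 0.19068179]), np.float64(0.05717925939362801))
scene 0.06 312 [0.6361 0.1928] (array([0.63551971, 0.19198151]), np.float64(0.047389117378297964))
scene 0.09 596 [0.6329 0.1915] (array([0.6338651 , 0.19317708]), np.float64(0.03467620317891864))
scene 0.114 63 [0.6347 0.1929] (array([0.63454788, 0.19314757]), np.float64(0.009187490786454968))
top green pts 69 [0.2032 0.2092 0.2156]
 top 14 (array([0.60444879, 0.1960956 ]), np.float64(0.01199069066297458)) ((0.6114915609359741, 0.1950622797012329), 0.01815388910472393)
top 0.03 99 [0.6345 0.1894] (array([0.63445941, 0.19059924]), np.float64(0.05889008248909459))
top 0.06 66 [0.6313 0.1914] (array([0.63117174, 0.19217347]), np.float64(0.04802081966810868))
top 0.09 20 [0.6303 0.1926] (array([0.63010252, 0.19183967]), np.float64(0.03966033733804402))
```

View pics/a1.png

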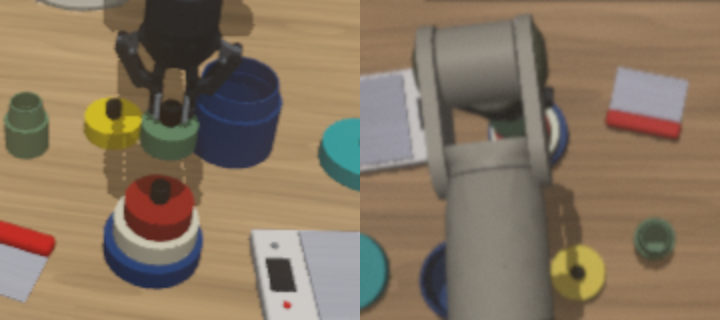

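The picture shows the green lid held level at about (170,130), with the rest of the pile undisturbed below at (155,215). I'm carrying it to the green canister.

Emit:
{"method": "arm_command", "body": {"turn": [[0,0,0],[0,0,0],[0,0,0],[0,0,0],[0,0,0],[0,0,0],[0,0,0],[0,0,0.0],[0,0,0],[0,0,0],[0,0,0],[0,0,0]], "xyz": [[-0.27,0.333,0],[-0.537,0.666,0],[-0.537,0.666,0],[-0.537,0.666,0],[-0.537,0.666,0],[-0.537,0.666,0],[-0.265,0.333,0.1],[0,0,0.4],[0,0,0.5],[0,0,0.5],[0,0,0.4],[0,0,0]], "claw": [15,15,15,15,15,15,15,15,15,15,15,15]}}

```text
time_s: 6.0
position: [0.467, -0.005, 0.1186]
tool_rot: [[1.0, -0.001, -0.007], [-0.001, -1.0, 0.002], [-0.007, -0.002, -1.0]]
ft_force: [0.8, 0.3, 0.0]
grip_width: 0.0229
gripper_force: 29.5
```

Emit:
{"method": "arm_command", "body": {"turn": [[0,0,0],[0,0,0]], "xyz": [[0,0,0],[0,0,0]], "claw": [15,15]}}

```text
time_s: 6.2
position: [0.4693, -0.0055, 0.1221]
tool_rot: [[1.0, -0.001, 0.001], [-0.001, -1.0, -0.0], [0.001, 0.0, -1.0]]
ft_force: [-0.8, 0.3, -0.2]
grip_width: 0.023
gripper_force: 29.5
```

```bash
cat >> h.py <<'E'
def offs(col,hl,hue,sat=(50,255),val=(20,255)):
    """scene view: held lid circle vs canister"""
    im,d=imaging.get_image("scene"); T=env.observe()["position"]; P=cloud("scene",d)
    hsv=cv2.cvtColor(im,cv2.COLOR_BGR2HSV).astype(int)
    dh=abs((hsv[...,0]-hue+90)%180-90)
    m=(d>0)&(dh<15)&(hsv[...,1]>=sat[0])&(hsv[...,1]<=sat[1])&(hsv[...,2]>=val[0])&(np.hypot(P[...,0]-T[0],P[...,1]-T[1])<.09)
    q=P[m]; print("T",T.round(4),len(q),"z",np.percentile(q[:,2],[1,50,99]).round(4))
    return im,q
E
python3 - <<'E'
from h import *
im,q=offs("green",.0,70,(40,255))
T=env.observe()["position"]
for z in np.arange(.02,.12,.01):
    p=q[abs(q[:,2]-z)<.004]
    if len(p)>15: print(z.round(3),len(p),fit(p))
cv2.imwrite("pics/a2.png",cv2.resize(im[130:290,170:350],None,fx=3,fy=3))
E
```

```text
T [ 0.4693 -0.0055  0.1222] 4 z [0.1146 0.1153 0.1157]
```

View pics/a2.png

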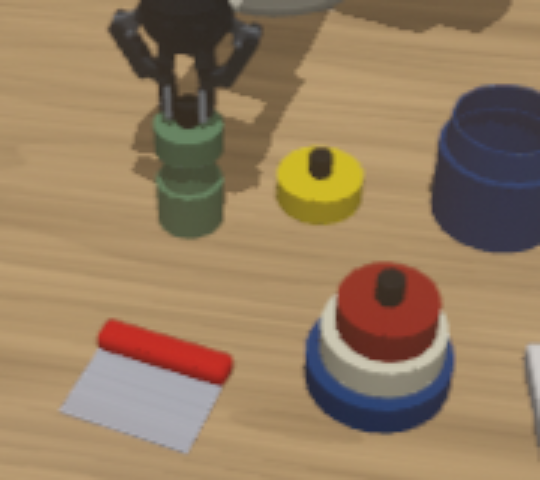

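The lid is centred over the green canister's neck, at about (188,140) over (190,200), so I'm lowering it.

Emit:
{"method": "arm_command", "body": {"turn": [[0,0,0],[0,0,0],[0,0,0],[0,0,0],[0,0,0],[0,0,0]], "xyz": [[0,0,0.15],[0,0,0.2],[0,0,0.15],[0,0,0.1],[0,0,0.04],[0,0,0]], "claw": [15,15,15,15,15,15]}}

```text
time_s: 6.85
position: [0.4689, -0.0054, 0.0901]
tool_rot: [[1.0, -0.0, 0.001], [-0.0, -1.0, -0.0], [0.001, 0.0, -1.0]]
ft_force: [-5.1, 1.7, 12.8]
grip_width: 0.0226
gripper_force: 30.8
```

Emit:
{"method": "arm_command", "body": {"turn": [[0,0,0],[0,0,0],[0,0,0],[0,0,0],[0,0,0],[0,0,0],[0,0,0],[0,0,0],[0,0,0],[0,0,0],[0,0,0]], "xyz": [[0,0,0],[0,0,0],[0,0,-0.2],[0,0,-0.6],[0,0,-0.8],[0.27,-0.33,-0.4],[0.6,-0.73,0],[0.6,-0.73,0],[0.6,-0.73,0],[0.6,-0.73,0],[0.6,-0.73,0]], "claw": [35,55,60,60,60,60,60,60,60,60,60]}}

```text
time_s: 7.95
position: [0.6333, 0.1952, 0.1899]
tool_rot: [[1.0, -0.001, 0.0], [-0.001, -1.0, -0.0], [0.0, 0.0, -1.0]]
ft_force: [0.9, -0.1, 1.2]
grip_width: 0.06
gripper_force: 0.0
```

Emit:
{"method": "arm_command", "body": {"turn": [[0,0,0],[0,0,0]], "xyz": [[0,0,0],[0,0,0]], "claw": [60,60]}}

```text
time_s: 8.15
position: [0.6324, 0.1941, 0.189]
tool_rot: [[1.0, 0.001, -0.001], [0.001, -1.0, -0.0], [-0.001, 0.0, -1.0]]
ft_force: [0.3, -0.7, -0.2]
grip_width: 0.0595
gripper_force: 0.0
```

```bash
python3 - <<'E'
from h import *
D={}
for n in("scene","top"):
    im,D[n]=imaging.get_image(n)
    cv2.imwrite(f"pics/{n}3.png",im)
    P=cloud(n,D[n])
    for k,(u,v,h,R) in CAN.items():
        c0=ray("top",(u,v),h); hh,RR=(.083,.032) if k=="green" else (h,R)
        q=P[(np.hypot(P[...,0]-c0[0],P[...,1]-c0[1])<R+.03)&(D[n]>0)]; p=q[abs(q[:,2]-hh)<.004]
        print(n,k,len(p),*[np.round(a,4) for a in cv2.minEnclosingCircle(p[:,:2].astype(np.float32))], q[:,2].max().round(4)) if len(p)>8 else 0
E
```

```text
scene blue 122 [0.409  0.2853] 0.0565 0.5494
scene cream 118 [ 0.4215 -0.3302] 0.0459 0.1032
scene red 123 [ 0.6058 -0.208 ] 0.0352 0.0936
scene green 215 [ 0.4706 -0.0045] 0.0337 0.1091
top blue 44 [0.4046 0.2952] 0.049 0.6072
top cream 102 [ 0.4164 -0.3301] 0.0435 0.106
top red 73 [ 0.6025 -0.2099] 0.0336 0.0974
top green 258 [ 0.4661 -0.005 ] 0.0317 0.1117
```

Emit:
{"method": "arm_command", "body": {"turn": [[0,0,0],[0,0,0],[0,0,0],[0,0,0],[0,0,0],[0,0,0],[0,0,0],[0,0,0],[0,0,0],[0,0,0]], "xyz": [[0,0.02,0.4],[0,0,0.6],[0,0,0.5],[0,0,0.25],[0,0,0.11],[0,0,0],[0,0,0],[0,0,0],[0,0,0],[0,0,0]], "claw": [60,60,60,60,60,60,35,28,15,15]}}

```text
time_s: 9.25
position: [0.6329, 0.1926, 0.0975]
tool_rot: [[1.0, -0.001, 0.002], [-0.001, -1.0, 0.0], [0.002, -0.0, -1.0]]
ft_force: [-0.9, -0.3, 5.7]
grip_width: 0.0226
gripper_force: 29.4
```

Emit:
{"method": "arm_command", "body": {"turn": [[0,0,0],[0,0,0],[0,0,0],[0,0,0],[0,0,0],[0,0,0],[0,0,0],[0,0,0],[0,0,0]], "xyz": [[0,0,0],[0,0,-0.1],[0,0,-0.3],[0,0,-0.4],[0,0,-0.4],[0,0,-0.4],[0,0,-0.2],[0,0,0],[0,0,0]], "claw": [15,15,15,15,15,15,15,15,15]}}

```text
time_s: 10.15
position: [0.6321, 0.1925, 0.1853]
tool_rot: [[1.0, -0.001, -0.002], [-0.001, -1.0, -0.0], [-0.002, 0.0, -1.0]]
ft_force: [-0.9, -0.1, -1.1]
grip_width: 0.0228
gripper_force: 29.4
```

```bash
cat >> h.py <<'E'
def held(zflat,R):
    im,d=imaging.get_image("scene"); T=env.observe()["position"]; P=cloud("scene",d)
    hsv=cv2.cvtColor(im,cv2.COLOR_BGR2HSV)
    q=P[(d>0)&(np.hypot(P[...,0]-T[0],P[...,1]-T[1])<R+.03)]
    p=q[(abs(q[:,2]-zflat+.001)<.004)]; p=p[np.hypot(*(p[:,:2]-T[:2]-[.0023,0]).T)>R*.8]
    print("T",T.round(4),"lid",len(p),fit(p),np.round(cv2.minEnclosingCircle(p[:,:2].astype(np.float32))[0],4))
    return im,q
E
python3 - <<'E'
from h import *
T=env.observe()["position"]
im,q=held(T[2]-.006,.042)
for z in (.03,.06,.084):
    p=q[abs(q[:,2]-z)<.0035]; print(z,len(p),cv2.minEnclosingCircle(p[:,:2].astype(np.float32)) if len(p)>5 else 0)
cv2.imwrite("pics/a4.png",cv2.resize(im[110:290,170:380],None,fx=3,fy=3))
E
```

```text
T [0.632  0.1925 0.185 ] lid 249 (array([0.63424556, 0.19291948]), np.float64(0.0389487697101119)) [0.633  0.1932]
0.03 386 ((0.6383549571037292, 0.1898946762084961), 0.06243765354156494)
0.06 930 ((0.6347546577453613, 0.19016903638839722), 0.05403303727507591)
0.084 59 ((0.633926510810852, 0.1921451836824417), 0.012370085343718529)
```

View pics/a4.png

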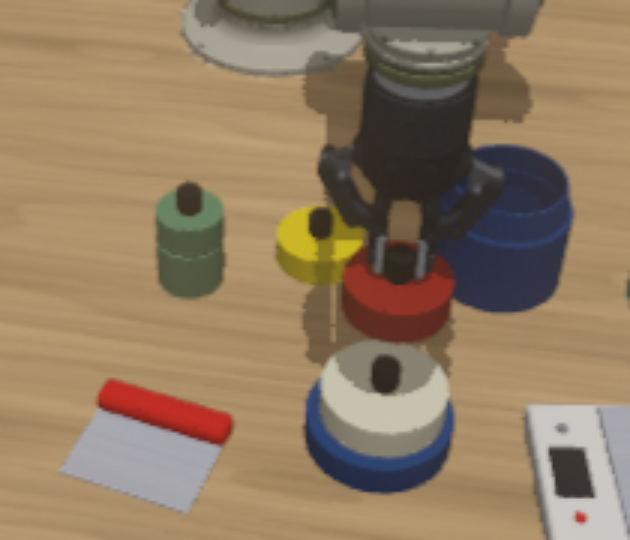

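Green is seated flush. Red is held level at (397,290), and the cream and blue lids are undisturbed. I'm carrying red now.

Emit:
{"method": "arm_command", "body": {"turn": [[0,0,0],[0,0,0],[0,0,0],[0,0,0],[0,0,0],[0,0,0],[0,0,0],[0,0,0],[0,0,0],[0,0,0],[0,0,0],[0,0,0]], "xyz": [[-0.04,0.4,0],[-0.05,0.75,0],[-0.05,0.75,0],[-0.05,0.75,0],[-0.05,0.75,0],[-0.05,0.75,0],[-0.05,0.75,0],[-0.05,0.75,0],[-0.05,0.75,0],[-0.05,0.75,0],[-0.05,0.65,0],[0,0.24,0.2]], "claw": [15,15,15,15,15,15,15,15,15,15,15,15]}}

```text
time_s: 11.4
position: [0.6049, -0.2126, 0.1759]
tool_rot: [[1.0, -0.003, 0.001], [-0.003, -1.0, -0.001], [0.001, 0.001, -1.0]]
ft_force: [1.0, 1.0, -0.9]
grip_width: 0.0224
gripper_force: 29.5
```

Emit:
{"method": "arm_command", "body": {"turn": [[0,0,0],[0,0,0],[0,0,0],[0,0,0],[0,0,0]], "xyz": [[0,0,0.4],[0,0,0.4],[0,0,0.1],[0,0,0],[0,0,0]], "claw": [15,15,15,15,15]}}

```text
time_s: 11.9
position: [0.6056, -0.2092, 0.1319]
tool_rot: [[1.0, -0.0, 0.001], [-0.0, -1.0, -0.0], [0.001, 0.0, -1.0]]
ft_force: [0.4, 0.3, -0.2]
grip_width: 0.0226
gripper_force: 29.5
```

```bash
python3 - <<'E'
from h import *
T=env.observe()["position"]
im,q=held(T[2]-.0075,.042)
cv2.imwrite("pics/a5.png",cv2.resize(im[130:290,70:250],None,fx=3,fy=3))
E
```

```text
T [ 0.6057 -0.2093  0.1322] lid 200 (array([ 0.6084903 , -0.20759567]), np.float64(0.03875356354819083)) [ 0.6083 -0.2088]
```

View pics/a5.png

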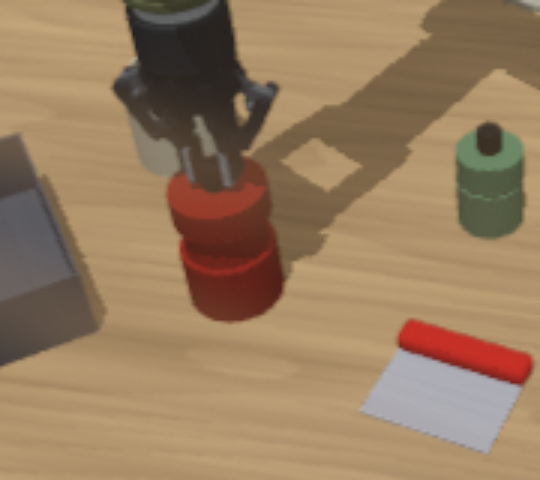

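The red lid sits squarely above its canister, about (220,200) over (232,265), and vertical lines lean in this view. Lowering it.

Emit:
{"method": "arm_command", "body": {"turn": [[0,0,0],[0,0,0],[0,0,0],[0,0,0],[0,0,0],[0,0,0]], "xyz": [[-0.02,0.01,0.15],[0,0,0.2],[0,0,0.15],[0,0,0.1],[0,0,0.04],[0,0,0]], "claw": [15,15,15,15,15,15]}}

```text
time_s: 12.55
position: [0.6041, -0.2099, 0.1004]
tool_rot: [[1.0, -0.001, 0.0], [-0.001, -1.0, -0.0], [0.0, 0.0, -1.0]]
ft_force: [-4.2, 3.2, 9.6]
grip_width: 0.0228
gripper_force: 30.3
```

Emit:
{"method": "arm_command", "body": {"turn": [[0,0,0],[0,0,0],[0,0,0],[0,0,0],[0,0,0],[0,0,0],[0,0,0],[0,0,0],[0,0,0],[0,0,0],[0,0,0],[0,0,0]], "xyz": [[0,0,0],[0,0,0],[0,0,-0.2],[0,0,-0.6],[0,0,-0.8],[0.05,-0.54,-0.2],[0.05,-0.8,0],[0.05,-0.8,0],[0.05,-0.8,0],[0.05,-0.8,0],[0.05,-0.8,0],[0.05,-0.8,0]], "claw": [35,55,60,60,60,60,60,60,60,60,60,60]}}

```text
time_s: 13.75
position: [0.6219, 0.0586, 0.1901]
tool_rot: [[1.0, -0.001, 0.001], [-0.001, -1.0, -0.0], [0.001, 0.0, -1.0]]
ft_force: [0.3, 0.1, -0.7]
grip_width: 0.0601
gripper_force: 0.0
```

```bash
python3 - <<'E'
from h import *
for n in("scene","top"):
    im,d=imaging.get_image(n); P=cloud(n,d)
    q=P[np.hypot(P[...,0]-.634,P[...,1]-.192)<.075]
    for z in (.03,.06,.084):
        p=q[abs(q[:,2]-z)<.0035]; print(n,z,len(p),np.round(cv2.minEnclosingCircle(p[:,:2].astype(np.float32))[0],4),fit(p) if len(p)>8 else 0)
    q=P[np.hypot(P[...,0]-.605,P[...,1]+.21)<.05]; p=q[abs(q[:,2]-.093)<.005]; print("red",len(p),np.median(p[:,2]),cv2.minEnclosingCircle(p[:,:2].astype(np.float32)))
E
```

```text
scene 0.03 384 [0.6387 0.19  ] (array([0.63750207, 0.19065797]), np.float64(0.05704000304653549))
scene 0.06 947 [0.6347 0.1932] (array([0.63545002, 0.19198091]), np.float64(0.042178035863403476))
scene 0.084 62 [0.6357 0.1925] (array([0.63547943, 0.1913828 ]), np.float64(0.009694859750850124))
red 507 0.09308593628641552 ((0.6054378747940063, -0.20796485245227814), 0.04333694651722908)
top 0.03 130 [0.6342 0.1898] (array([0.63449824, 0.19081697]), np.float64(0.05864497449388093))
top 0.06 510 [0.6319 0.1916] (array([0.63244874, 0.19839435]), np.float64(0.03718131792715478))
top 0.084 31 [0.6317 0.1908] (array([0.6313528 , 0.19125912]), np.float64(0.009357423009714686))
red 537 0.09329828513006566 ((0.6020584106445312, -0.20903828740119934), 0.04280078038573265)
```

Emit:
{"method": "arm_command", "body": {"turn": [[0,0,0],[0,0,0],[0,0,0],[0,0,0],[0,0,0],[0,0,0]], "xyz": [[0.06,-0.7,0],[0.06,-0.8,0],[0.06,-0.8,0],[0.05,-0.4,0],[0,0,0],[0,0,0]], "claw": [60,60,60,60,60,60]}}

```text
time_s: 14.45
position: [0.6336, 0.1913, 0.1895]
tool_rot: [[1.0, -0.001, 0.0], [-0.001, -1.0, -0.0], [0.0, 0.0, -1.0]]
ft_force: [-0.4, 0.3, 0.3]
grip_width: 0.0599
gripper_force: 0.0
```

Emit:
{"method": "arm_command", "body": {"turn": [[0,0,0],[0,0,0],[0,0,0],[0,0,0],[0,0,0],[0,0,0],[0,0,0],[0,0,0],[0,0,0],[0,0,0],[0,0,0]], "xyz": [[0,0,0.4],[0,0,0.7],[0,0,0.7],[0,0,0.45],[0,0,0.2],[0,0,0],[0,0,0],[0,0,0],[0,0,0],[0,0,0],[0,0,0]], "claw": [60,60,60,60,60,60,60,35,28,15,15]}}

```text
time_s: 15.55
position: [0.6338, 0.1921, 0.0679]
tool_rot: [[1.0, -0.001, 0.002], [-0.001, -1.0, 0.0], [0.002, -0.0, -1.0]]
ft_force: [-1.5, -0.3, 6.2]
grip_width: 0.0229
gripper_force: 29.4
```

Emit:
{"method": "arm_command", "body": {"turn": [[0,0,0],[0,0,0],[0,0,0],[0,0,0],[0,0,0],[0,0,0],[0,0,0],[0,0,0],[0,0,0],[0,0,0]], "xyz": [[0,0,0],[0,0,-0.1],[0,0,-0.3],[0,0,-0.4],[0,0,-0.5],[0,0,-0.5],[0,0,-0.5],[0,0,-0.3],[0,0,0],[0,0,0]], "claw": [15,15,15,15,15,15,15,15,15,15]}}

```text
time_s: 16.55
position: [0.6331, 0.192, 0.196]
tool_rot: [[1.0, -0.001, -0.001], [-0.001, -1.0, -0.0], [-0.001, 0.0, -1.0]]
ft_force: [0.4, -0.1, -2.7]
grip_width: 0.0228
gripper_force: 29.5
```

```bash
python3 - <<'E'
from h import *
T=env.observe()["position"]
im,q=held(T[2]-.0075,.052)
for z in (.03,.054):
    p=q[abs(q[:,2]-z)<.0035]; print(z,len(p),cv2.minEnclosingCircle(p[:,:2].astype(np.float32)) if len(p)>5 else 0)
cv2.imwrite("pics/a6.png",cv2.resize(im[110:290,170:380],None,fx=2,fy=2))
E
```

```text
T [0.633  0.1919 0.1954] lid 421 (array([0.63592661, 0.19232926]), np.float64(0.048153087262307964)) [0.6344 0.1927]
0.03 1356 ((0.6371244192123413, 0.19082283973693848), 0.06363315880298615)
0.054 57 ((0.6377711296081543, 0.19037629663944244), 0.012847001664340496)
```

View pics/a6.png

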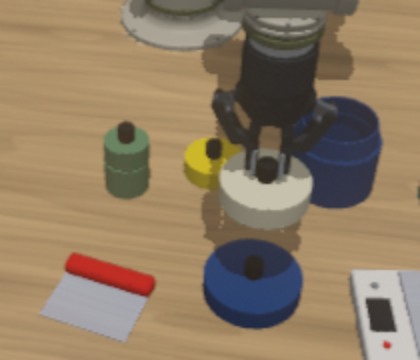

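Cream is held level at (265,185), and only the blue lid is left on the bench at (252,280).

Emit:
{"method": "arm_command", "body": {"turn": [[0,0,0],[0,0,0],[0,0,0],[0,0,0],[0,0,0],[0,0,0],[0,0,0],[0,0,0],[0,0,0],[0,0,0],[0,0,0],[0,0,0]], "xyz": [[-0.14,0.35,0],[-0.285,0.697,0],[-0.285,0.697,0],[-0.285,0.697,0],[-0.285,0.697,0],[-0.285,0.697,0],[-0.285,0.697,0],[-0.285,0.697,0],[-0.285,0.697,0],[-0.285,0.697,0],[-0.285,0.697,0],[-0.285,0.697,0]], "claw": [15,15,15,15,15,15,15,15,15,15,15,15]}}

```text
time_s: 17.8
position: [0.4683, -0.2097, 0.1957]
tool_rot: [[1.0, -0.001, -0.002], [-0.001, -1.0, 0.001], [-0.002, -0.001, -1.0]]
ft_force: [1.0, -0.0, -1.9]
grip_width: 0.0226
gripper_force: 29.6
```

Emit:
{"method": "arm_command", "body": {"turn": [[0,0,0],[0,0,0],[0,0,0],[0,0,0],[0,0,0],[0,0,0],[0,0,0],[0,0,0],[0,0,0]], "xyz": [[-0.285,0.697,0],[-0.285,0.697,0],[-0.285,0.697,0],[-0.15,0.342,0],[0,0,0.3],[0,0,0.4],[0,0,0.3],[0,0,0],[0,0,0]], "claw": [15,15,15,15,15,15,15,15,15]}}

```text
time_s: 18.7
position: [0.4191, -0.3302, 0.1465]
tool_rot: [[1.0, -0.001, -0.001], [-0.001, -1.0, 0.001], [-0.001, -0.001, -1.0]]
ft_force: [0.2, -0.4, -0.2]
grip_width: 0.023
gripper_force: 29.7
```

```bash
python3 - <<'E'
from h import *
T=env.observe()["position"]
im,q=held(T[2]-.0075,.052)
cv2.imwrite("pics/a7.png",cv2.resize(im[90:250,60:240],None,fx=3,fy=3))
E
```

```text
T [ 0.4193 -0.3305  0.1471] lid 214 (array([ 0.4217996 , -0.32860038]), np.float64(0.048339413832267544)) [ 0.4212 -0.3292]
```

View pics/a7.png

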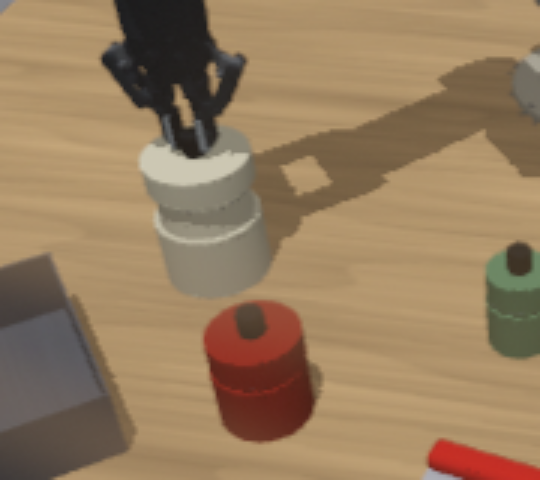

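Red is seated, and the cream lid is aligned over its canister, (198,175) over (213,240). I'm lowering it 36 mm.

Emit:
{"method": "arm_command", "body": {"turn": [[0,0,0],[0,0,0],[0,0,0],[0,0,0],[0,0,0],[0,0,0]], "xyz": [[0,0,0.2],[0,0,0.2],[0,0,0.15],[0,0,0.11],[0,0,0.07],[0,0,0]], "claw": [15,15,15,15,15,15]}}

```text
time_s: 19.35
position: [0.4191, -0.3303, 0.1109]
tool_rot: [[1.0, -0.0, 0.0], [-0.0, -1.0, -0.0], [0.0, 0.0, -1.0]]
ft_force: [-2.6, 2.0, 5.4]
grip_width: 0.0224
gripper_force: 30.1
```

Emit:
{"method": "arm_command", "body": {"turn": [[0,0,0],[0,0,0],[0,0,0],[0,0,0],[0,0,0],[0,0,0],[0,0,0],[0,0,0],[0,0,0],[0,0,0],[0,0,0],[0,0,0]], "xyz": [[0,0,0],[0,0,0],[0,0,-0.2],[0,0,-0.6],[0.1,-0.24,-0.6],[0.3,-0.72,-0.2],[0.3,-0.72,0],[0.3,-0.72,0],[0.3,-0.72,0],[0.3,-0.72,0],[0.3,-0.72,0],[0.3,-0.72,0]], "claw": [35,55,60,60,60,60,60,60,60,60,60,60]}}

```text
time_s: 20.55
position: [0.5299, -0.0649, 0.1912]
tool_rot: [[1.0, -0.001, 0.001], [-0.001, -1.0, -0.0], [0.001, 0.0, -1.0]]
ft_force: [0.6, -0.4, -0.6]
grip_width: 0.06
gripper_force: 0.0
```

```bash
python3 - <<'E'
from h import *
for n in("scene","top"):
    im,d=imaging.get_image(n); P=cloud(n,d)
    q=P[np.hypot(P[...,0]-.636,P[...,1]-.19)<.085]
    for z in (.03,.054):
        p=q[abs(q[:,2]-z)<.0035]; print(n,z,len(p),np.round(cv2.minEnclosingCircle(p[:,:2].astype(np.float32))[0],4),fit(p) if len(p)>8 else 0)
    q=P[np.hypot(P[...,0]-.419,P[...,1]+.33)<.06]; p=q[abs(q[:,2]-.103)<.005]; print("cream",len(p),np.median(p[:,2]),cv2.minEnclosingCircle(p[:,:2].astype(np.float32)))
    q=P[np.hypot(P[...,0]-.407,P[...,1]-.2815)<.07]; p=q[abs(q[:,2]-.112)<.004]; print("blue",len(p),np.median(p[:,2]),fit(p))
E
```

```text
scene 0.03 1356 [0.6373 0.1913] (array([0.63869709, 0.19043227]), np.float64(0.0491480393610117))
scene 0.054 60 [0.6375 0.1907] (array([0.63791055, 0.19036664]), np.float64(0.009586732297397227))
cream 554 0.10314116468215619 ((0.41937583684921265, -0.3295474946498871), 0.05481243133544922)
blue 183 0.11183951776677459 (array([0.40907079, 0.28186926]), np.float64(0.05164192359869316))
top 0.03 876 [0.6341 0.1897] (array([0.63471724, 0.1896675 ]), np.float64(0.04807519457756639))
top 0.054 37 [0.6344 0.1898] (array([0.63406125, 0.1900654 ]), np.float64(0.009245898683022783))
cream 897 0.10320129514687659 ((0.41736650466918945, -0.3294735252857208), 0.05250370502471924)
blue 114 0.1114494808548426 (array([0.40533811, 0.28123611]), np.float64(0.05138311302703435))
```

Emit:
{"method": "arm_command", "body": {"turn": [[0,0,0],[0,0,0],[0,0,0],[0,0,0],[0,0,0],[0,0,0],[0,0,0],[0,0,0],[0,0,0],[0,0,0]], "xyz": [[0.3,-0.72,0],[0.3,-0.72,0],[0.3,-0.72,0],[0.3,-0.72,0],[0.3,-0.72,0],[0.3,-0.72,0],[0.3,-0.72,0],[0.04,-0.09,0.4],[0,0,0.4],[0,0,0]], "claw": [60,60,60,60,60,60,60,60,60,60]}}

```text
time_s: 21.65
position: [0.6355, 0.1895, 0.1479]
tool_rot: [[1.0, -0.001, -0.005], [-0.001, -1.0, -0.001], [-0.005, 0.001, -1.0]]
ft_force: [-0.5, -0.7, -0.0]
grip_width: 0.0599
gripper_force: 0.0
```

Emit:
{"method": "arm_command", "body": {"turn": [[0,0,0]], "xyz": [[0,0,0]], "claw": [60]}}

```text
time_s: 21.75
position: [0.6368, 0.1893, 0.1511]
tool_rot: [[1.0, -0.001, 0.0], [-0.001, -1.0, -0.0], [0.0, 0.0, -1.0]]
ft_force: [-0.2, -0.3, 0.3]
grip_width: 0.06
gripper_force: 0.0
```

Emit:
{"method": "arm_command", "body": {"turn": [[0,0,0],[0,0,0],[0,0,0],[0,0,0],[0,0,0],[0,0,0],[0,0,0],[0,0,0],[0,0,0],[0,0,0],[0,0,0]], "xyz": [[0,0,0.4],[0,0,0.6],[0,0,0.6],[0,0,0.45],[0,0,0.2],[0,0,0],[0,0,0],[0,0,0],[0,0,0],[0,0,0],[0,0,0]], "claw": [60,60,60,60,60,60,60,35,28,15,15], "squeeze": 40}}

```text
time_s: 22.85
position: [0.6369, 0.19, 0.039]
tool_rot: [[1.0, -0.001, 0.002], [-0.001, -1.0, 0.0], [0.002, -0.0, -1.0]]
ft_force: [-1.8, -0.2, 6.1]
grip_width: 0.022
gripper_force: 39.0
```

Emit:
{"method": "arm_command", "body": {"turn": [[0,0,0],[0,0,0],[0,0,0],[0,0,0],[0,0,0],[0,0,0],[0,0,0],[0,0,0],[0,0,0],[0,0,0],[0,0,0]], "xyz": [[0,0,0],[0,0,-0.1],[0,0,-0.3],[0,0,-0.5],[0,0,-0.5],[0,0,-0.5],[0,0,-0.5],[0,0,-0.5],[0,0,-0.4],[0,0,0],[0,0,0]], "claw": [15,15,15,15,15,15,15,15,15,15,15]}}

```text
time_s: 23.95
position: [0.6361, 0.19, 0.202]
tool_rot: [[1.0, -0.001, -0.001], [-0.001, -1.0, -0.0], [-0.001, 0.0, -1.0]]
ft_force: [0.3, -0.4, -3.1]
grip_width: 0.0225
gripper_force: 39.3
```

```bash
python3 - <<'E'
from h import *
T=env.observe()["position"]
im,q=held(T[2]-.0075,.062)
E
```

```text
T [0.6359 0.19   0.2012] lid 575 (array([0.63871393, 0.19034037]), np.float64(0.05655137188450205)) [0.6376 0.1903]
```

Emit:
{"method": "arm_command", "body": {"turn": [[0,0,0],[0,0,0],[0,0,0],[0,0,0],[0,0,0],[0,0,0],[0,0,0],[0,0,0],[0,0,0],[0,0,0],[0,0,0],[0,0,0]], "xyz": [[-0.34,-0.14,0],[-0.65,-0.26,0],[-0.65,-0.26,0],[-0.65,-0.26,0],[-0.65,-0.26,0],[-0.65,-0.26,0],[-0.65,-0.26,0],[-0.34,-0.13,0],[0,0,0.3],[0,0,0.46],[0,0,0],[0,0,0]], "claw": [15,15,15,15,15,15,15,15,15,15,15,15]}}

```text
time_s: 25.2
position: [0.4078, 0.2815, 0.1647]
tool_rot: [[1.0, -0.001, -0.001], [-0.001, -1.0, -0.0], [-0.001, 0.0, -1.0]]
ft_force: [0.5, -0.8, -1.5]
grip_width: 0.022
gripper_force: 39.4
```

```bash
python3 - <<'E'
from h import *
T=env.observe()["position"]
im,q=held(T[2]-.0085,.062)
cv2.imwrite("pics/a8.png",cv2.resize(im[110:270,250:430],None,fx=3,fy=3))
E
```

```text
T [0.408  0.2816 0.1652] lid 376 (array([0.41115319, 0.28133118]), np.float64(0.05745265221159346)) [0.4085 0.2815]
```

View pics/a8.png

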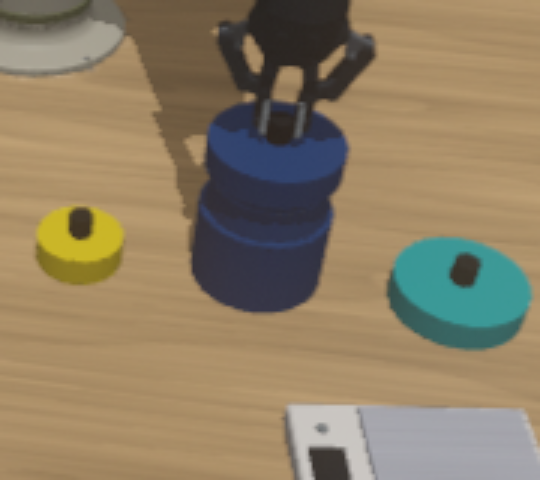

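The blue lid is level and above its canister, (277,155) over (262,245). I'm lowering it with a 1 mm correction in x.

Emit:
{"method": "arm_command", "body": {"turn": [[0,0,0],[0,0,0],[0,0,0],[0,0,0],[0,0,0],[0,0,0]], "xyz": [[-0.025,0,0.2],[0,0,0.25],[0,0,0.2],[0,0,0.12],[0,0,0.06],[0,0,0]], "claw": [15,15,15,15,15,15]}}

```text
time_s: 25.85
position: [0.4066, 0.2816, 0.1239]
tool_rot: [[1.0, -0.001, 0.001], [-0.001, -1.0, 0.0], [0.001, -0.0, -1.0]]
ft_force: [-1.6, -1.9, 2.8]
grip_width: 0.0224
gripper_force: 39.9
```

Home height reached. I'm pressing about 1 mm, releasing, rising and backing off.

Emit:
{"method": "arm_command", "body": {"turn": [[0,0,0],[0,0,0],[0,0,0],[0,0,0],[0,0,0],[0,0,0],[0,0,0],[0,0,0],[0,0,0],[0,0,0],[0,0,0],[0,0,0]], "xyz": [[0,0,0.02],[0,0,0],[0,0,0],[0,0,0],[0,0,-0.2],[0,0,-0.6],[0,0,-0.8],[0,0,-0.6],[0.3,0.6,0],[0.3,0.7,0],[0.2,0.6,0],[0,0,0]], "claw": [15,35,55,60,60,60,60,60,60,60,60,60]}}

```text
time_s: 27.05
position: [0.4473, 0.184, 0.233]
tool_rot: [[1.0, -0.004, 0.001], [-0.004, -1.0, -0.001], [0.001, 0.001, -1.0]]
ft_force: [-0.4, 0.2, 0.1]
grip_width: 0.0599
gripper_force: 0.0
```

```bash
python3 - <<'E'
from h import *
for n in("scene","top"):
    im,d=imaging.get_image(n); P=cloud(n,d); cv2.imwrite(f"pics/{n}9.png",im)
    for k,x,y,z,R in(("blue",.407,.2815,.115,.062),("cream",.419,-.3305,.103,.052),("red",.6047,-.21,.093,.042),("green",.469,-.0055,.083,.032)):
        q=P[np.hypot(P[...,0]-x,P[...,1]-y)<R*.8]; p=q[abs(q[:,2]-z)<.007]
        if len(p)<20: continue
        c=np.linalg.lstsq(np.c_[p[:,:2]-[x,y],np.ones(len(p))],p[:,2],rcond=None)[0]; print(n,k,len(p),"z-home mm",((c[2]-z)*1e3).round(1),"slope",c[:2].round(3))
E
```

```text
scene blue 552 z-home mm 1.1 slope [-0.001  0.004]
scene cream 307 z-home mm 0.4 slope [-0.001 -0.001]
scene red 274 z-home mm 0.5 slope [0.002 0.005]
scene green 124 z-home mm 1.1 slope [ 0.005 -0.002]
top blue 218 z-home mm -0.2 slope [-0.012 -0.011]
top cream 581 z-home mm 0.3 slope [0.008 0.007]
top red 334 z-home mm 0.2 slope [-0.014 -0.001]
top green 182 z-home mm -0.0 slope [-0.006  0.012]
```

View pics/scene9.png

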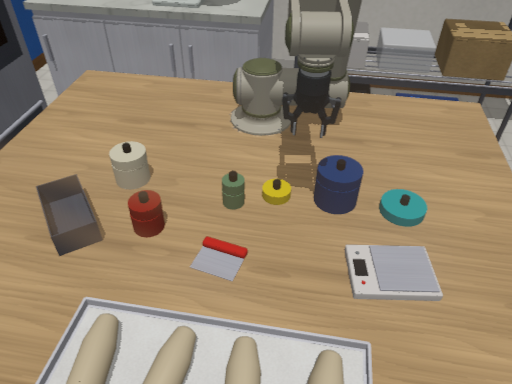

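All four lids are home and level: cream (130,160), red (146,210), green (233,187) and blue (338,180). The scale and scraper haven't moved. Handing in.

```bash
python3 -c "
from rig import env
print(env.close_job())"
```

```text
the job is handed in; nothing more can be done
None
```

All four canisters are closed with their own lids, each within about 1 mm of fully home and level on the last depth check; the job was handed in at about 27 s of the 115 s limit, with no verdict returned.

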